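# Clear the injector fixture and set out the parts for the next test

## Task

Get the injector fixture ready for the next test: lift the nest plate straight up off its two locating pins, keeping it level, and lay it flat in the shallow tray, then lay the nozzle holder centred in the fixture's two saddles that this has freed. Also lay the white sample tube in the short cradle between its end stops, and stand the brass fitting upright on the round pad. Leave the marker and the brass punch where they lie.

Things in the scene. Friction and masses are not known exactly. Their poses are not given: they have to be found in the camera images.
- plate_handle (a point): Nest plate: loose flat aluminium plate 84 (x) x 116 (y) x 6 mm, 0.22 kg, with a black grip bar on its middle, 14 (x) x 44 (y) mm, 26 mm tall. It starts on the fixture, over two 8 mm pins in 10 mm holes; the pins end 8 mm above the plate, so it comes free after rising 14 mm. Point: middle of the bar, 19 mm above the plate's underside, 13 mm below the bar's top; y along the bar.
- nozzle_mid (a point): Injector nozzle holder, a stepped grey metal rod with a brass-coloured ring, 121 mm long (y), 23 mm over its widest corners and 20 mm tall, 0.11 to 0.22 kg, lying on the bench; the part that fingers meet is 16 mm wide (x). It goes on the fixture. This point is its centre, 10 mm above its underside; y along its length.
- tube_mid (a point): White capped sample tube, 88 mm long (y), 25 mm over the cap, 22 mm wide (x) and tall along the body, 0.03 kg, lying on the bench. It goes in the short cradle. This point is its centre, 11 mm above its underside; y along its length.
- fitting_mid (a point): Brass hexagonal pipe fitting standing upright, 19 (x, across the flats) x 22 (y) mm and 35 mm tall. It goes on the round pad. This point is its centre, 17.5 mm above its underside; z up.
- fixture_saddle (a point): Fixture, fixed: dark base 100 (x) x 140 (y) x 10 mm; two U-shaped saddles at y = -36 and 36 mm, each 12 mm long, floors 18 mm over the bench, 30 mm wide in x, cheek tops at 28 mm (the plate lies on these at first), free between them; pins at (x, y) = (33, -47), (-33, 47) mm, tops 42 mm over the bench. Point: midway between the saddles, at floor height; nozzle holder lies along y, either way.
- tray_floor (a point): Shallow grey tray with a black liner, fixed to the bench, outside 116 (x) x 148 (y) mm, inside 106 x 138 mm, floor 5 mm and rim 10 mm above the bench; the nest plate goes in it, its long side along y (either way round). This point is the middle of the floor, 5 mm above the bench.
- cradle_floor (a point): Short cradle for the tube, fixed: dark base 50 (x) x 124 (y) x 6 mm; two U-shaped saddles at y = -28 and 28 mm, each 12 mm long, floors 14 mm over the bench, 34 mm wide in x, cheek tops at 23 mm; end stops 108 mm apart inside, tops at 24 mm. Point: midway between the saddles, at floor height; the tube lies along y, either way round.
- pad_floor (a point): Round black dished pad, 56 mm across, fixed to the bench, floor 4 mm and rim 8 mm above the bench, about 46 mm across inside the rim. This point is the middle of its floor, 4 mm above the bench.
- marker: Bystander: black and blue marker pen, 14 x 127 x 14 mm, lying on the bench; origin under its middle, y along it. Not to be moved.
- punch: Bystander: brass drift punch, 13 x 104 x 13 mm, lying on the bench; origin under its middle, y along it. Not to be moved.

How it is judged:
On the way:
1. the nest plate comes up off the pins, level and straight above the fixture (z of plate_handle in the frame of fixture_saddle above 0.042 m and horizontal distance between plate_handle and fixture_saddle below 0.015 m and angle between plate_handle's own z axis and vertical below 0.15 rad).
At the end, for the whole second after the job is handed in: At rest: plate flat on the tray floor (16 mm, 0.25 rad of its middle and long side); nozzle holder down in the fixture saddles (15 mm, 0.2 rad); tube down in the cradle saddles (15 mm, 0.25 rad); fitting upright on the pad floor (14 mm of its middle) (horizontal distance between plate_handle and tray_floor below 0.016 m and z of plate_handle in the frame of tray_floor between 0.015 and 0.023 m and angle between plate_handle's own z axis and vertical below 0.08 rad and angle between the y axis of plate_handle and the y axis of tray_floor, either way round below 0.25 rad and linear speed of each of nest_plate, nozzle, tube, fitting below 0.02 m/s and angular speed of each of nest_plate, nozzle, tube, fitting below 0.2 rad/s and horizontal distance between nozzle_mid and fixture_saddle below 0.015 m and z of nozzle_mid in the frame of fixture_saddle between 0.006 and 0.014 m and angle between the y axis of nozzle_mid and the y axis of fixture_saddle, either way round below 0.2 rad and horizontal distance between tube_mid and cradle_floor below 0.015 m and z of tube_mid in the frame of cradle_floor between 0.007 and 0.015 m and angle between the y axis of tube_mid and the y axis of cradle_floor, either way round below 0.25 rad and horizontal distance between fitting_mid and pad_floor below 0.014 m and z of fitting_mid in the frame of pad_floor between 0.0135 and 0.0215 m and angle between fitting_mid's own z axis and vertical below 0.1 rad); the robot touches nothing.
It fails at once if the nest plate is tilted by more than 0.25 rad (angle between plate_handle's own z axis and vertical above 0.25 rad).
It fails at once if the marker is moved by more than 25 mm (distance of marker from where it was at the start of the episode above 0.025 m).
It fails at once if the punch is moved by more than 25 mm (distance of punch from where it was at the start of the episode above 0.025 m).
It also fails if it takes over 125 s, if anything falls off the work surface, if the arm or the gripper's body presses on something with over 40 N, if the wrist force passes 120 N, or if a joint passes its speed limit or range.

## Robot

A 7-joint arm with a two-finger parallel gripper is mounted at the origin on a cart in front of the work surface, level with it; the furniture and walls round the work are solid. World frame = base frame: x ahead of the robot, y to its left, z up, the work surface at z = 0. Lengths are in m, angles in rad, forces in N, time in s.
With the tool pointing down it reaches from about 0.4 to 0.9 m from the base axis. Payload 5.5 kg.
Tool frame: the origin (TCP) lies midway between the tips of the shut fingers; the grasp point (between the pads) lies 19 mm behind it (manip.grip_depth is the distance from the TCP to the grasp point, in m); z points along the fingers, x is the direction in which the jaws open and shut, and the axes are right-handed (so a half turn about z gives the same grasp; the last joint's range is limited). The gripper opens to 92 mm and grips with 3 to 60 N. Pads are 19 mm wide; open, the fingers measure 130 mm over their backs; the gripper's body (75 mm by 190 mm) begins 47 mm behind the grasp point.
Start: joints at [-1.024, 0.501, -0.427, 1.55, 0.221, 1.138, -0.21], TCP at [0.182, 0.624, 0.227] pointing down, gripper open.
Joint ranges: [-2.88, 2.88], [-0.31, 2.03], [-1.54, 1.56], [0.2, 2.42], [-1.41, 4.55], [0.19, 2.02], [-2.57, 2.57]. Speed limits (rad/s): [2.57, 2.57, 3.14, 3.14, 3.14, 3.14, 3.14].

## Interface

Orientations are given as a unit quaternion [x, y, z, w].
In Python, from bench import manip, effector, viewer gives the robot as it stands. Calls block until the motion is done:
- manip.move_pose(position, orientation): joint-space move of the TCP to a pose.
- manip.servo_line(position, ori=None, vel=0.15): straight line of the TCP; ori=None keeps the orientation; vel is the mean speed in m/s.
- manip.movej(angles): joint-space move.
- effector.open_jaws() and effector.close(f_grip=None): open the fingers fully, or close them until they stop; f_grip is the grip in N (None keeps the last).
- manip.sleep(seconds).
- manip.solve_ik(position, orientation): joint angles nearest the present ones, or None.
- viewer.get_image(name): name is "scene" or "top" or "wrist"; returns the picture (420x560x3 uint8, red, green, blue); there is no depth.
- viewer.get_calibration(name): a dict with "vfov" (degrees; the focal length in pixels is half the picture's height over the tangent of half this angle, whatever the lens; pixels are square), "cx", "cy" (the principal point, pixels), "eye" and "attitude" of the camera in the world. Camera axes: x right, y down, z forward; pixel columns grow to the right and rows downward; lengths in m; the calibration is good to about 2 mm. A picture is of the moment at which its call begins: read the wrist's pose just before it. get_calibration takes no time and is no camera call; for the wrist camera it gives the pose at the moment of the call.
A pose or a line that the arm cannot do raises manip.PlanningError and nothing moves.
- manip.hand_in(): hands the job in, once; it reports no verdict.
Readings, each from a call of its own:
- manip.current_clock(): time.
- manip.current_q(): joint angles.
- manip.current_joint_velocities(): joint speeds.
- manip.current_tau(): joint torques, N m.
- manip.current_tool_pos(): TCP position.
- manip.current_tcp_rot(): TCP orientation.
- manip.current_force(): force on the tool from outside, world axes, zero at the start.
- manip.current_wrist_torque(): the same for the moment, N m.
- manip.current_finger_gap(): finger opening in m.
Only numpy, scipy, OpenCV 4.12 (cv2) and the standard library are available. Lean on these libraries where they do the work, as an engineer would, in place of code of your own. Each camera call takes 0.05 s, during which the arm holds its last target. There are 200 camera calls.

## Working session

There is one attempt and no reset: what is moved stays moved. The work goes in short steps, each a Python script; the robot and the scene stay as the last script left them, time stands still between calls to the robot, and variables do not carry over. Pictures are saved under pics/ and viewed, about 12 in all and at most 16, crops included, and the job is handed in when it is done.

```bash
mkdir -p pics; ls
python3 - <<'E'
from bench import manip, effector, viewer
import cv2
for n in ("top","scene"):
    c=viewer.get_calibration(n); print(n,c)
    im=viewer.get_image(n); cv2.imwrite(f"pics/{n}0.png",cv2.resize(im[:,:,::-1],None,fx=1.428,fy=1.428,interpolation=cv2.INTER_CUBIC))
print(viewer.get_calibration("wrist"),manip.current_tool_pos(),manip.current_tcp_rot(),manip.current_clock(),manip.grip_depth)
E
```

```text
pics
top {'vfov': 48.275352542701505, 'cx': 281.4815376920391, 'cy': 202.41873446792866, 'eye': array([0.39883967, 0.02642756, 1.09275496]), 'attitude': array([-0.70347788,  0.70709427, -0.06064594,  0.03819199])}
scene {'vfov': 57.598823162181034, 'cx': 282.0624663989309, 'cy': 207.0609949952464, 'eye': array([-0.25663435, -0.53596928,  0.66760661]), 'attitude': array([ 0.7700153 , -0.41016099,  0.22101621, -0.43588557])}
{'vfov': 71.18796347357065, 'cx': 277.2352415670323, 'cy': 207.07676703836623, 'eye': array([0.10014098, 0.64638251, 0.38293302]), 'attitude': array([0.7902038 , 0.59250212, 0.09323165, 0.12580562])} [0.18184181 0.62337957 0.22575893] [ 7.99975246e-01  6.00032334e-01 -7.43086688e-04  5.01637137e-04] 0.1 0.0188
```

View pics/top0.png

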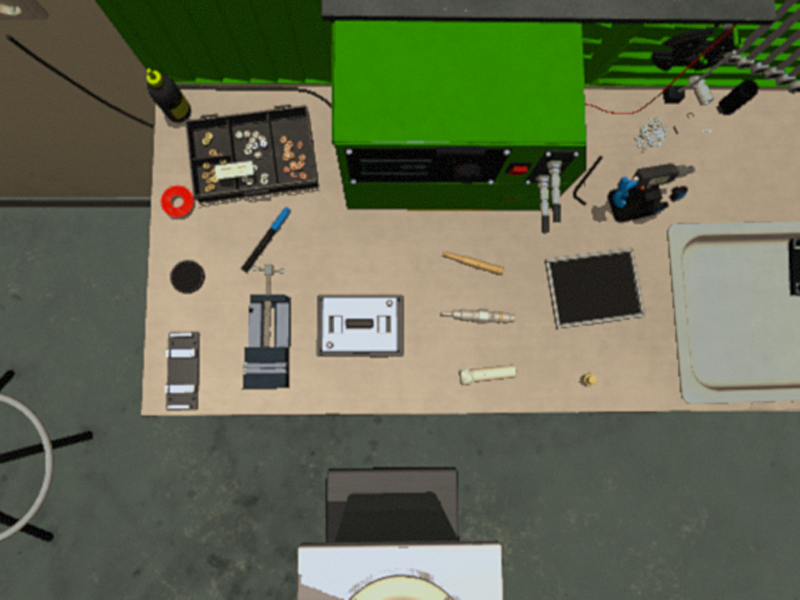

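View pics/scene0.png

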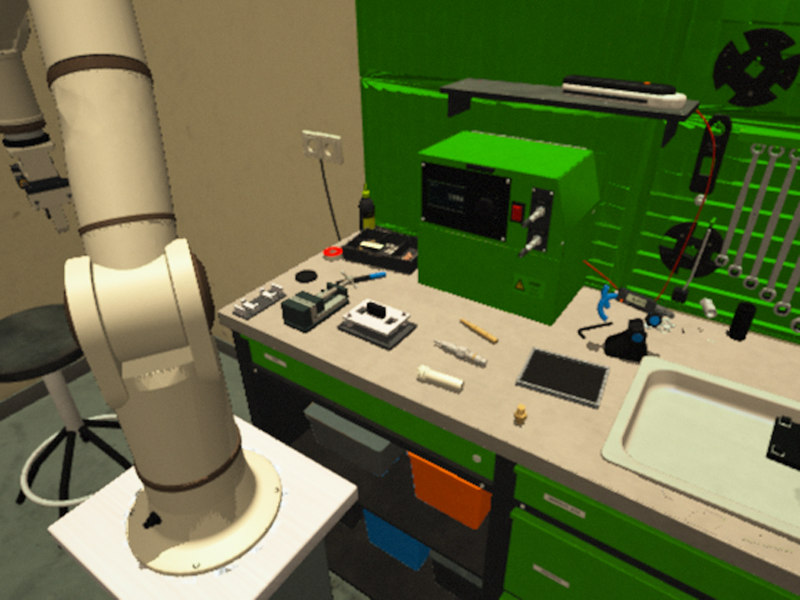

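The top view shows the bench from above (right = -y, up = +x): cradle ~(182,371), pad (187,277), fixture (360,325), nozzle (478,316), tube (488,374), fitting (588,380), tray (595,288), marker (266,240), punch (473,263). There is a vise between the cradle and the fixture. The scene view agrees.

```bash
cat > h.py <<'E'
from bench import manip, effector, viewer
import numpy as np, cv2
from scipy.spatial.transform import Rotation as R
def ray(c,px,z,s=1.0):
    """pixel(s) px in picture enlarged by s -> world points at height z"""
    px=np.atleast_2d(px)/s; f=210/np.tan(np.radians(c["vfov"])/2)
    d=np.c_[(px[:,0]-c["cx"])/f,(px[:,1]-c["cy"])/f,np.ones(len(px))]
    d=R.from_quat(c["attitude"]).apply(d); e=np.array(c["eye"])
    return e+d*((z-e[2])/d[:,2])[:,None]
def down(yaw):
    """tool down, jaw axis x at angle yaw from world x"""
    return (R.from_euler("z",yaw)*R.from_euler("x",np.pi)).as_quat()
def shot(n,name,s=1.42):
    c=viewer.get_calibration(n); im=viewer.get_image(n)
    np.save(f"pics/{name}.npy",im); np.save(f"pics/{name}_c.npy",c,allow_pickle=True)
    cv2.imwrite(f"pics/{name}.png",cv2.resize(im[:,:,::-1],None,fx=s,fy=s,interpolation=cv2.INTER_CUBIC))
def cal(name): return np.load(f"pics/{name}_c.npy",allow_pickle=True).item()
E
python3 - <<'E'
from h import *
c=viewer.get_calibration("top")
np.set_printoptions(precision=4,suppress=True)
for n,p,z in [("bar",[(346,323),(372,323)],.060),("plate",[(322,297),(398,299),(397,353),(321,352)],.034),("nozzle",[(440,314),(515,318)],.01),("tube",[(460,376),(516,371)],.011),("fit",[(588,380)],.03),("tray",[(546,261),(630,249),(644,316),(557,328)],.01),("cradle",[(168,333),(199,333),(197,409),(166,409)],.015),("pad",[(187,277)],.006),("marker",[(288,210),(244,270)],.007),("punch",[(444,254),(502,272)],.006),("vise",[(250,295),(290,295),(288,388),(244,388)],.05)]:
    w=ray(c,p,z,1.428)[:,:2]; print(n,w.tolist() and w.round(3).tolist(),"mean",w.mean(0).round(3), "sides",[round(float(np.linalg.norm(w[i]-w[i-1])),3) for i in range(len(w))])
print("\n",R.from_quat(manip.current_tcp_rot()).as_matrix())
Rt=R.from_quat(manip.current_tcp_rot()); cw=viewer.get_calibration("wrist")
print("cam in tool",Rt.inv().apply(cw["eye"]-manip.current_tool_pos()),(Rt.inv()*R.from_quat(cw["attitude"])).as_matrix())
E
```

```text
bar [[0.492, 0.08], [0.491, 0.04]] mean [0.491 0.06 ] sides [0.04, 0.04]
plate [[0.536, 0.119], [0.532, -0.001], [0.446, 0.001], [0.448, 0.12]] mean [0.49 0.06] sides [0.087, 0.121, 0.086, 0.119]
nozzle [[0.51, -0.07], [0.503, -0.193]] mean [ 0.507 -0.132] sides [0.123, 0.123]
tube [[0.41, -0.101], [0.417, -0.192]] mean [ 0.413 -0.146] sides [0.091, 0.091]
fit [[0.402, -0.303]] mean [ 0.402 -0.303] sides [0.0]
tray [[0.597, -0.248], [0.618, -0.389], [0.505, -0.406], [0.486, -0.262]] mean [ 0.552 -0.326] sides [0.112, 0.143, 0.114, 0.146]
cradle [[0.481, 0.365], [0.481, 0.316], [0.361, 0.315], [0.361, 0.364]] mean [0.421 0.34 ] sides [0.119, 0.049, 0.12, 0.048]
pad [[0.573, 0.341]] mean [0.573 0.341] sides [0.0]
marker [[0.685, 0.179], [0.584, 0.249]] mean [0.634 0.214] sides [0.123, 0.123]
punch [[0.61, -0.079], [0.58, -0.175]] mean [ 0.595 -0.127] sides [0.1, 0.1]
vise [[0.537, 0.23], [0.537, 0.168], [0.393, 0.169], [0.393, 0.236]] mean [0.465 0.201] sides [0.144, 0.062, 0.144, 0.067]

 [[ 0.2799  0.96   -0.0006]
 [ 0.96   -0.2799 -0.0017]
 [-0.0018 -0.0001 -1.    ]]
cam in tool [-0.0011 -0.0849 -0.1572] [[ 1.     -0.0006 -0.0001]
 [ 0.0006  0.9509  0.3094]
 [-0.0001 -0.3094  0.9509]]
```

Run:
```python
from h import *
manip.move_pose([.47,-.03,.2],down(0)); print(manip.current_clock(),manip.current_q())
shot("wrist","w1")
manip.servo_line([.47,-.18,.2],vel=.25); shot("wrist","w2"); print(manip.current_clock(),manip.current_tool_pos())
for p,y in [((.42,.34,.03),np.pi/2),((.42,.34,.03),-np.pi/2),((.573,.341,.05),0),((.402,-.303,.02),0),((.402,-.303,.02),np.pi/2),((.552,-.326,.02),.14)]:
    q=manip.solve_ik(list(p),down(y)); print(p,y,None if q is None else np.round(q,2))
```

```text
2.6333 [-0.14210922  0.18218775  0.16319194  2.02963358 -0.03699206  0.93241465
  0.04268156]
3.4833 [ 0.47021857 -0.17777332  0.19973001]
(0.42, 0.34, 0.03) 1.5707963267948966 [-0.35  0.61 -0.48  1.95  0.43  0.68  0.48]
(0.42, 0.34, 0.03) -1.5707963267948966 [-0.88  0.56  0.19  1.97 -0.17  0.62 -2.15]
(0.573, 0.341, 0.05) 0 [-0.58  0.69  0.    1.63 -0.    0.82 -0.58]
(0.402, -0.303, 0.02) 0 [ 0.38  0.54  0.26  2.07 -0.25  0.56  0.81]
(0.402, -0.303, 0.02) 1.5707963267948966 [ 0.58  0.53  0.02  2.06 -0.02  0.56  2.18]
(0.552, -0.326, 0.02) 0.14 [ 0.3   0.72  0.27  1.72 -0.26  0.74  0.84]
```

View pics/w1.png

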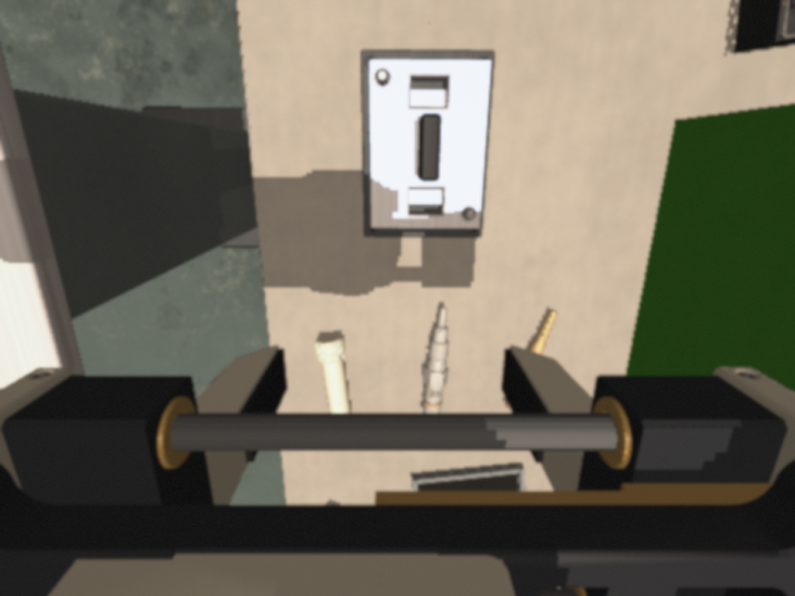

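View pics/w2.png

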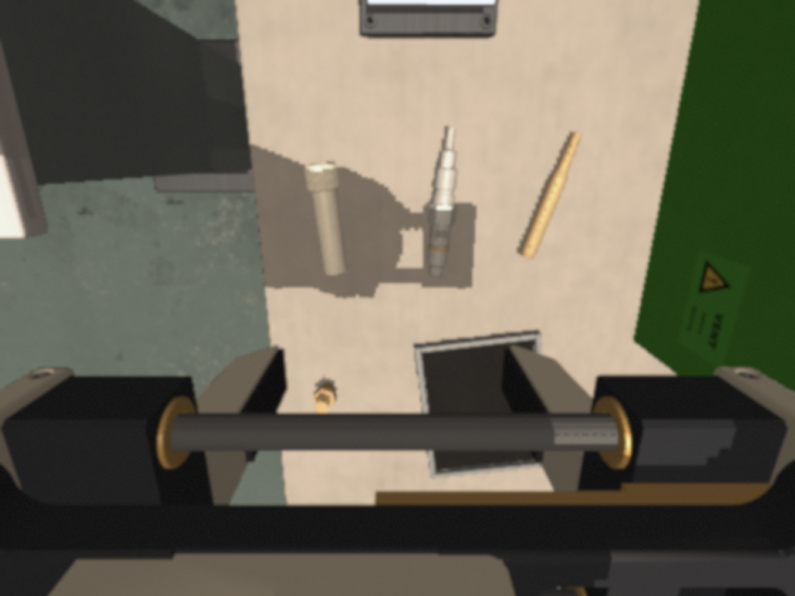

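w1 shows the plate (corners 369,57 to 481,231) with its bar at (429,147). w2 shows the nozzle ends at (449,126) and (436,275), the tube ends at (322,165) and (335,273), the tray corners at (414,346) and (540,333), and the fitting near (324,388).

Run:
```python
from h import *
def p(n,sh,px,z):
    w=ray(cal(sh),px,z,1.42)[:,:2]; print(n,w.round(4).tolist(),"mean",w.mean(0).round(4))
p("bar","w1",[(420,115),(440,115),(440,181),(419,181)],.060)
p("plate","w1",[(369,57),(493,57),(481,231),(369,230)],.034)
p("base","w1",[(362,50),(495,50),(482,236),(365,236)],.010)
p("pins","w1",[(382,76),(469,213)],.042)
p("nozzle","w2",[(449,126),(436,275)],.010)
p("tube","w2",[(322,165),(335,273)],.011)
p("tray","w2",[(414,346),(540,333),(432,474)],.010)
p("fit","w2",[(325,384)],.035); p("fit","w2",[(324,410)],.0)
p("punch","w2",[(577,133),(528,256)],.006)
```

```text
bar [[0.4865, 0.0819], [0.4997, 0.0819], [0.5012, 0.04], [0.4867, 0.0399]] mean [0.4935 0.0609]
plate [[0.4521, 0.121], [0.5375, 0.1212], [0.5372, 0.0012], [0.4501, 0.0018]] mean [0.4942 0.0613]
base [[0.4458, 0.1305], [0.5436, 0.1307], [0.5433, -0.007], [0.4453, -0.0072]] mean [0.4945 0.0617]
pins [[0.4612, 0.108], [0.5256, 0.016]] mean [0.4934 0.062 ]
nozzle [[0.5118, -0.0708], [0.5055, -0.1903]] mean [ 0.5086 -0.1305]
tube [[0.4121, -0.0997], [0.4186, -0.1883]] mean [ 0.4153 -0.144 ]
tray [[0.4876, -0.2574], [0.6011, -0.2444], [0.5082, -0.4003]] mean [ 0.5323 -0.3007]
fit [[0.4091, -0.2822]] mean [ 0.4091 -0.2822]
fit [[0.4, -0.3317]] mean [ 0.4    -0.3317]
punch [[0.6131, -0.0756], [0.5845, -0.1744]] mean [ 0.5988 -0.125 ]
```

Run:
```python
from h import *
F=(.494,.0615); T=(.5545,-.3235)
effector.open_jaws()
manip.move_pose([*F,.12],down(0)); manip.servo_line([*F,.038],vel=.12)
effector.close(40); print("gap",manip.current_finger_gap(),manip.current_tool_pos(),manip.current_force())
manip.servo_line([*F,.13],vel=.08); print("up",manip.current_finger_gap(),manip.current_tool_pos(),manip.current_force(),R.from_quat(manip.current_tcp_rot()).as_matrix()[:,2])
manip.servo_line([*T,.13],ori=down(.143),vel=.2)
manip.servo_line([*T,.035],vel=.12); shot("wrist","w3"); manip.servo_line([*T,.017],vel=.05)
print("down",manip.current_finger_gap(),manip.current_tool_pos(),manip.current_force(),manip.current_clock())
```

```text
gap 0.01395090799973827 [0.49410718 0.06151065 0.0379853 ] [-0.66616499 -0.35302378 -0.57210761]
up 0.013792552999458023 [0.49350689 0.06143033 0.12943134] [-0.28689088  0.27231012 -1.80077202] [-1.15110195e-03 -2.30659572e-04 -9.99999311e-01]
down 0.01398633605133851 [ 0.55413498 -0.32333962  0.01647077] [ 0.6075835   0.32417641 -2.22483194] 11.625
```

View pics/w3.png

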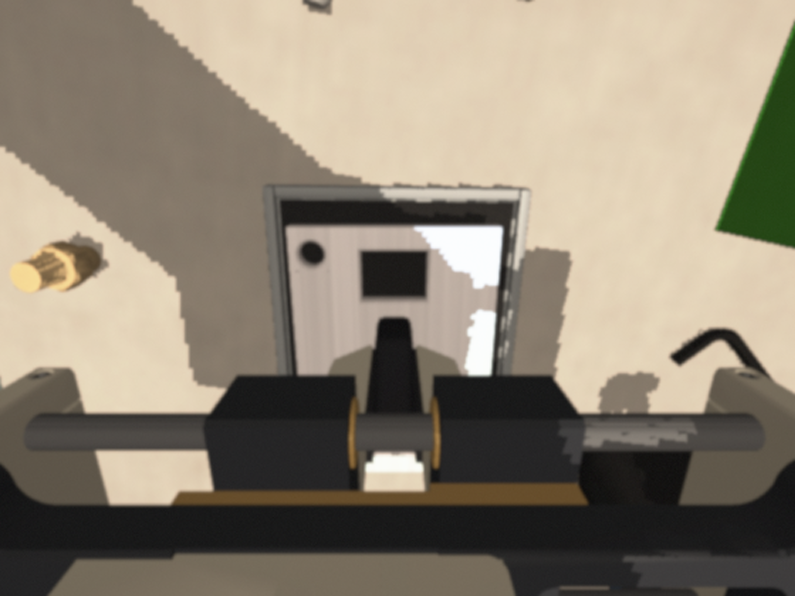

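w3 shows the plate over the tray, parallel to it and inside the rim; the fitting top is at (28,276). I'll set the plate down and release it, then go for the nozzle.

Run:
```python
from h import *
T=(.5545,-.3235)
manip.servo_line([*T,.0145],vel=.03); print(manip.current_force(),manip.current_tool_pos())
effector.open_jaws(); manip.servo_line([*T,.14],vel=.2)
for px,z in [((28,276),.035),((82,258),.0175)]: print("fit",ray(cal("w3"),[px],z,1.42).round(4))
th=np.arctan2(-.0063,-.1195)  # nozzle axis direction
N=(.5086,-.1305); yaw=-np.arctan2(.0063,.1195)
manip.move_pose([*N,.14],down(yaw)); shot("wrist","w4")
manip.servo_line([*N,.06],vel=.15); shot("wrist","w5"); print(manip.current_clock(),manip.current_tool_pos())
a=cv2.imread("pics/w4.png"); b=cv2.imread("pics/w5.png"); cv2.imwrite("pics/w45.png",cv2.resize(np.vstack([a[:440,100:700],b[:440,100:700]]),None,fx=.68,fy=.68))
```

```text
[ 0.51818565  0.0069357  -0.08338907] [ 0.55513816 -0.3239185   0.01507254]
fit [[ 0.4064 -0.3051  0.035 ]]
fit [[ 0.4154 -0.3006  0.0175]]
15.5333 [ 0.50945703 -0.13126328  0.06076795]
```

View pics/w45.png

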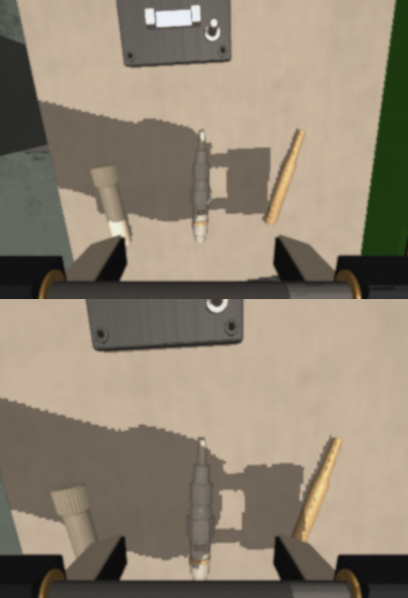

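The nozzle lies centred between the fingers: its ends are at rows ~130 and 242 in the top half of the composite, column 200.

Run:
```python
from h import *
w=ray(cal("w4"),[(100+201/.68,130/.68),(100+200/.68,242/.68)],.010,1.42); print(w.round(4),w.mean(0),np.linalg.norm(w[0]-w[1]))
N=w.mean(0)[:2]; 
if abs(N[0]-.5086)>.006 or abs(N[1]+.1305)>.006: raise SystemExit("disagree")
N=(N+np.array([.5086,-.1305]))/2
F=np.array([.494,.0615]); yaw=-np.arctan2(w[0,0]-w[1,0],w[0,1]-w[1,1]); print(N,yaw)
manip.servo_line([*N,.06],ori=down(yaw),vel=.1); manip.servo_line([*N,.004],vel=.08)
effector.close(30); print("gap",manip.current_finger_gap(),manip.current_tool_pos(),manip.current_force())
manip.servo_line([*N,.10],vel=.12); print("up",manip.current_finger_gap(),manip.current_force(),manip.current_wrist_torque())
manip.servo_line([*F,.10],ori=down(0),vel=.2); manip.servo_line([*F,.045],vel=.1); shot("wrist","w6")
print(manip.current_tool_pos(),manip.current_clock())
```

```text
[[ 0.5125 -0.0695  0.01  ]
 [ 0.505  -0.1913  0.01  ]] [ 0.50875892 -0.13036746  0.01      ] 0.1220277189829496
[ 0.50867946 -0.13043373] -0.06118048038578008
gap 0.016273881272883935 [ 0.50880715 -0.13044154  0.00401038] [-0.29876152  0.3142805  -0.75379126]
up 0.01610267401359446 [-0.15208766  0.26302994 -1.50907454] [-0.09862631  0.08030096 -0.0340252 ]
[0.49460524 0.06133732 0.04548374] 20.6
```

View pics/w6.png

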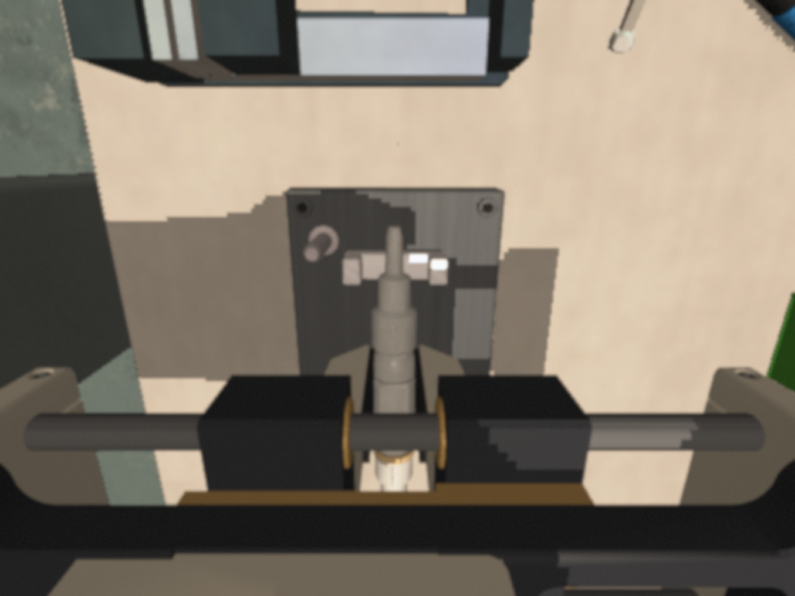

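w6: the nozzle (column 394) is centred between the saddle cheeks (343–447) and parallel to the fixture. I'll lower and release it, then go to the tube.

Run:
```python
from h import *
F=np.array([.494,.0615])
manip.servo_line([*F,.0225],vel=.06); print(manip.current_force(),manip.current_tool_pos())
effector.open_jaws(); manip.servo_line([*F,.13],vel=.2); shot("wrist","w7")
U=np.array([.4153,-.144]); yaw=np.arctan2(.0065,.0886)
manip.move_pose([*U,.13],down(yaw)); shot("wrist","w8"); print(manip.current_clock())
a=cv2.imread("pics/w7.png"); b=cv2.imread("pics/w8.png"); cv2.imwrite("pics/w78.png",cv2.resize(np.hstack([a[:440,150:650],b[:440,150:650]]),None,fx=.8,fy=.8))
```

```text
[-0.95185448  0.35777466 -1.33078502] [0.49367721 0.0614888  0.02193343]
24.0667
```

View pics/w78.png

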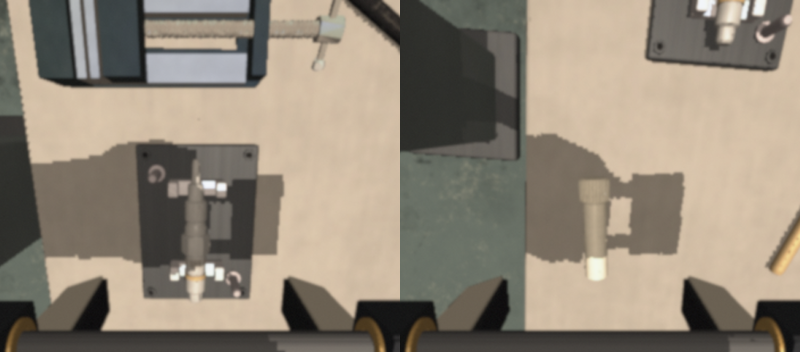

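The left half shows the nozzle down in both saddles, ends at rows 158 and 300. The right half shows the tube between the fingers, ends at (194,180) and (196,280).

Run:
```python
from h import *
w=ray(cal("w7"),[(150+196/.8,158/.8),(150+196/.8,300/.8)],.028,1.42); print("noz",w.round(4),w.mean(0).round(4))
w=ray(cal("w8"),[(150+194/.8,180/.8),(150+196/.8,280/.8)],.012,1.42); print("tube",w.round(4),w.mean(0).round(4),np.linalg.norm(w[0]-w[1]))
U=w.mean(0)[:2]
if np.linalg.norm(U-[.4153,-.144])>.008: raise SystemExit
U=(U+[.4153,-.144])/2; yaw=-np.arctan2(w[0,0]-w[1,0],w[0,1]-w[1,1]); print(U,yaw)
manip.servo_line([*U,.004],ori=down(yaw),vel=.12)
effector.close(12); print("gap",manip.current_finger_gap(),manip.current_tool_pos(),manip.current_force())
manip.servo_line([*U,.15],vel=.15); print("up",manip.current_finger_gap(),manip.current_force())
manip.move_pose([.423,.341,.15],down(np.pi/2)); shot("wrist","w9"); print(manip.current_tool_pos(),manip.current_q(),manip.current_clock(),manip.current_finger_gap())
```

```text
noz [[0.4933 0.1225 0.028 ]
 [0.4933 0.0015 0.028 ]] [0.4933 0.062  0.028 ]
tube [[ 0.4109 -0.1012  0.012 ]
 [ 0.4192 -0.1913  0.012 ]] [ 0.415  -0.1462  0.012 ] 0.09046421542720927
[ 0.41516556 -0.14511981] 0.09254103127567903
gap 0.022045895752105516 [ 0.41512847 -0.14510797  0.00396568] [ 0.2132391   0.37372582 -0.34099234]
up 0.021793859413233363 [-0.59987964  0.13185976  0.14202753]
[0.42416941 0.33905156 0.1499444 ] [-0.51357187  0.38375282 -0.257845    1.89514839  0.12567953  0.8785519
  0.73329255] 29.2917 0.02188506698817359
```

View pics/w9.png

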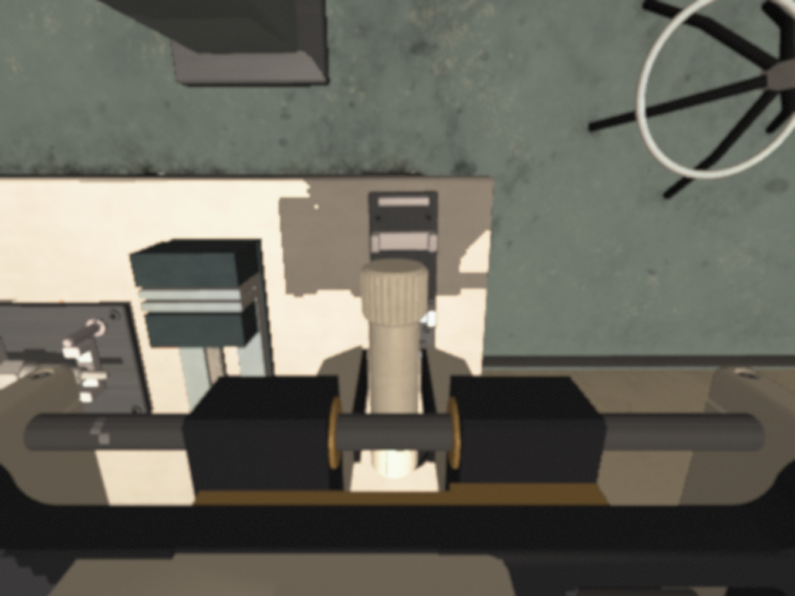

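w9: the tube is in the jaws. Below it are the cradle's near base edge (370–437, row 192) and its first saddle (372–437, row ~243).

Run:
```python
from h import *
for n,px,z in [("base",[(370,192),(437,192)],.006),("base24",[(370,192),(437,192)],.024),("saddle",[(372,243),(437,243)],.020),("stop",[(378,201),(430,201)],.024)]:
    w=ray(cal("w9"),px,z,1.42)[:,:2]; print(n,w.round(4).tolist(),w.mean(0).round(4))
```

```text
base [[0.3613, 0.3215], [0.3615, 0.3686]] [0.3614 0.345 ]
base24 [[0.36, 0.3225], [0.3602, 0.3668]] [0.3601 0.3447]
saddle [[0.3949, 0.3229], [0.3951, 0.3682]] [0.395  0.3455]
stop [[0.3659, 0.3277], [0.366, 0.3623]] [0.3659 0.345 ]
```

The wrist view puts the cradle at y 0.345 and the top view at 0.340, so I'll take one closer look.

Run:
```python
from h import *
manip.servo_line([.423,.343,.075],vel=.15); manip.sleep(.3); shot("wrist","w10"); print(manip.current_tool_pos(),manip.current_clock())
cv2.imwrite("pics/w10c.png",cv2.resize(cv2.imread("pics/w10.png")[100:440,200:600],None,fx=2,fy=1.7))
```

```text
[0.42341214 0.34329381 0.07571816] 30.2917
```

View pics/w10c.png

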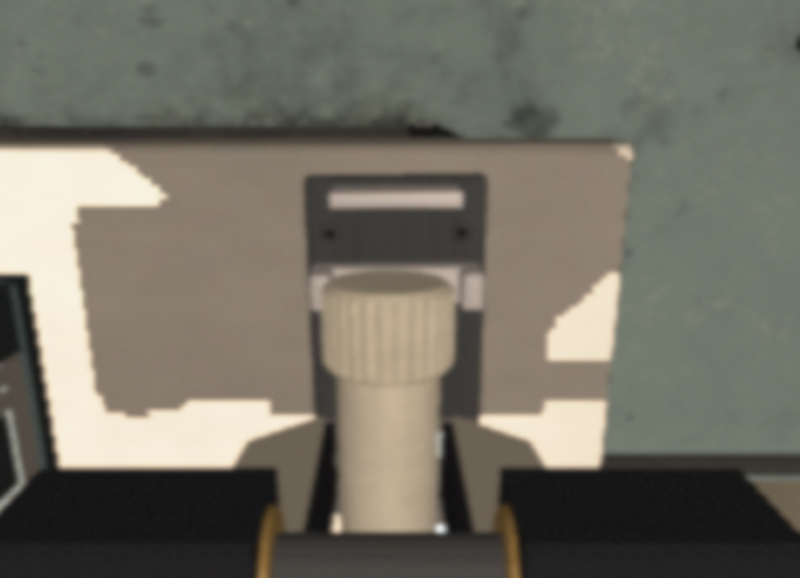

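Run:
```python
from h import *
g=lambda l:[(200+u/2,100+v/1.7) for u,v in l]
for n,px,z in [("base",[(307,177),(486,177)],.006),("base mid",[(311,350),(481,350)],.006),("saddle",[(310,290),(484,290)],.023),("cap",[(322,320),(456,320)],.084)]:
    w=ray(cal("w10"),g(px),z,1.42)[:,:2]; print(n,w.round(4).tolist(),w.mean(0).round(4))
```

```text
base [[0.3616, 0.3211], [0.3617, 0.369]] [0.3617 0.345 ]
base mid [[0.4195, 0.3204], [0.4195, 0.3696]] [0.4195 0.345 ]
saddle [[0.3939, 0.3224], [0.3939, 0.3677]] [0.3939 0.345 ]
cap [[0.3845, 0.3302], [0.3845, 0.3553]] [0.3845 0.3428]
```

Run:
```python
from h import *
C=(.423,.345)
manip.servo_line([*C,.05],vel=.1); manip.servo_line([*C,.0185],vel=.06); print(manip.current_force(),manip.current_tool_pos())
effector.open_jaws(); manip.servo_line([*C,.16],vel=.2); manip.sleep(.2); shot("wrist","w11")
manip.move_pose([.47,.35,.2],down(0)); manip.sleep(.2); shot("wrist","w12"); print(manip.current_clock())
a=cv2.imread("pics/w11.png"); b=cv2.imread("pics/w12.png"); cv2.imwrite("pics/w1112.png",np.hstack([a[100:500,200:600],b[0:400,300:700]]))
```

```text
[-0.50605572 -0.3321689  -0.69207588] [0.42273657 0.34484099 0.0179509 ]
35.175
```

View pics/w1112.png

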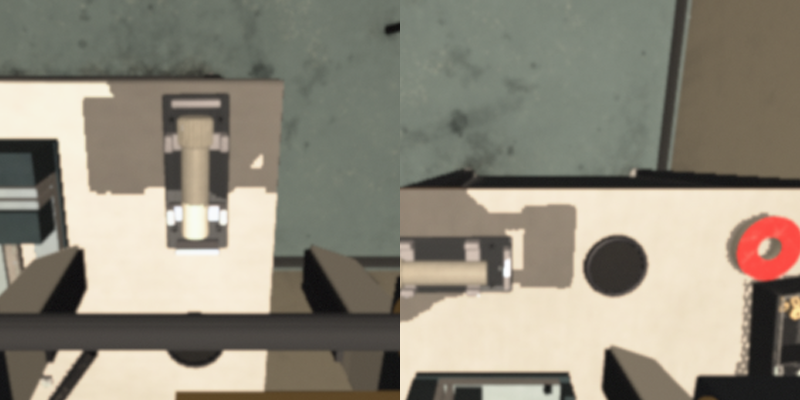

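The left half shows the tube down in the cradle between the stops. The right half shows the pad at (616,266), i.e. (516,266) in w12.

Run:
```python
from h import *
print("pad",ray(cal("w12"),[(516,266),(484,266),(547,266),(516,235),(516,297)],.007,1.42).round(4).tolist())
w=ray(cal("w11"),[(396,218),(396,340)],.025,1.42);print("tube",w.round(4).tolist(),w.mean(0))
manip.move_pose([.405,-.30,.16],down(0)); manip.sleep(.2); shot("wrist","w13"); print(manip.current_tool_pos(),manip.current_clock())
cv2.imwrite("pics/w13c.png",cv2.resize(cv2.imread("pics/w13.png")[150:450,270:570],None,fx=2,fy=2))
```

```text
pad [[0.5745, 0.3449, 0.007], [0.5468, 0.3449, 0.007], [0.6013, 0.3449, 0.007], [0.572, 0.3719, 0.007], [0.5771, 0.3167, 0.007]]
tube [[0.3759, 0.3449, 0.025], [0.468, 0.345, 0.025]] [0.42195021 0.34491984 0.025     ]
[ 0.4053528  -0.2995838   0.15996314] 37.7583
```

View pics/w13c.png

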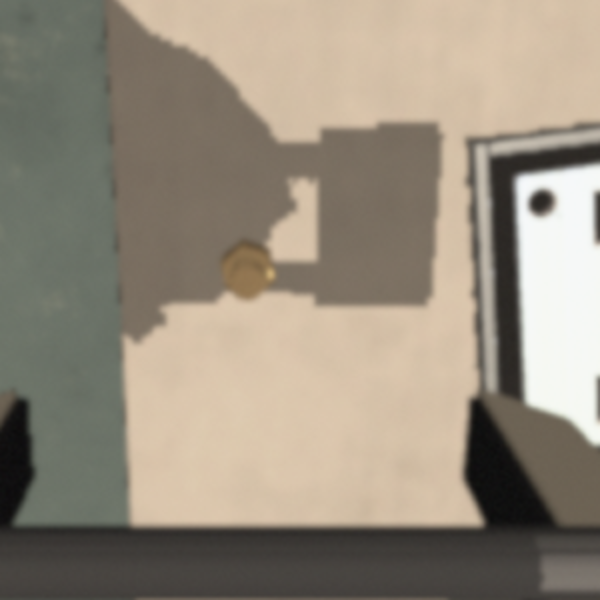

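Run:
```python
from h import *
g=lambda u,v:(270+u/2,150+v/2)
print(ray(cal("w13"),[g(246,281)],.035,1.42).round(4),ray(cal("w13"),[g(248,265)],.016,1.42).round(4))
manip.servo_line([.405,-.30,.09],vel=.2)
manip.sleep(.2); shot("wrist","w14"); print(manip.current_tool_pos(),manip.current_clock())
cv2.imwrite("pics/w14c.png",cv2.resize(cv2.imread("pics/w14.png")[200:450,300:500],None,fx=2.4,fy=2.4))
```

```text
[[ 0.4041 -0.3052  0.035 ]] [[ 0.4048 -0.3049  0.016 ]]
[ 0.40593109 -0.30053408  0.09122092] 38.5083
```

View pics/w14c.png

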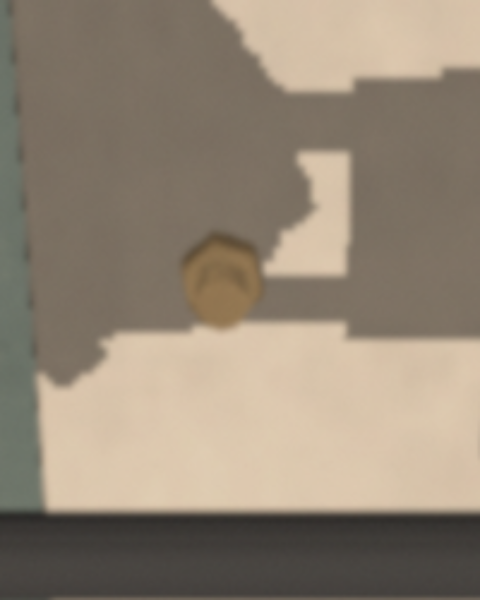

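w14: the hex centre is near (222,270), with vertices at the top and upper left/right, so its flats face ±x, turned about +0.09 rad. Position is (0.4045, -0.305).

Run:
```python
from h import *
f=(.4045,-.305); P=(.5742,.345)
manip.servo_line([*f,.09],ori=down(.09),vel=.1); manip.servo_line([*f,.005],vel=.1)
effector.close(25); print("gap",manip.current_finger_gap(),manip.current_tool_pos(),manip.current_force())
manip.servo_line([*f,.14],vel=.15); print("up",manip.current_finger_gap(),manip.current_force())
manip.servo_line([*P,.14],ori=down(0),vel=.25); manip.servo_line([*P,.05],vel=.15); manip.sleep(.2); shot("wrist","w15")
print(manip.current_finger_gap(),manip.current_tool_pos(),manip.current_clock())
```

```text
gap 0.018413777750227938 [ 0.40451722 -0.3050063   0.00498235] [ 1.14620544 -0.36223269  0.69617586]
up 0.018567506399519474 [-0.52425387  0.05239277 -0.92535903]
0.0182828190018869 [0.57491791 0.34544723 0.05123102] 45.775
```

View pics/w15.png

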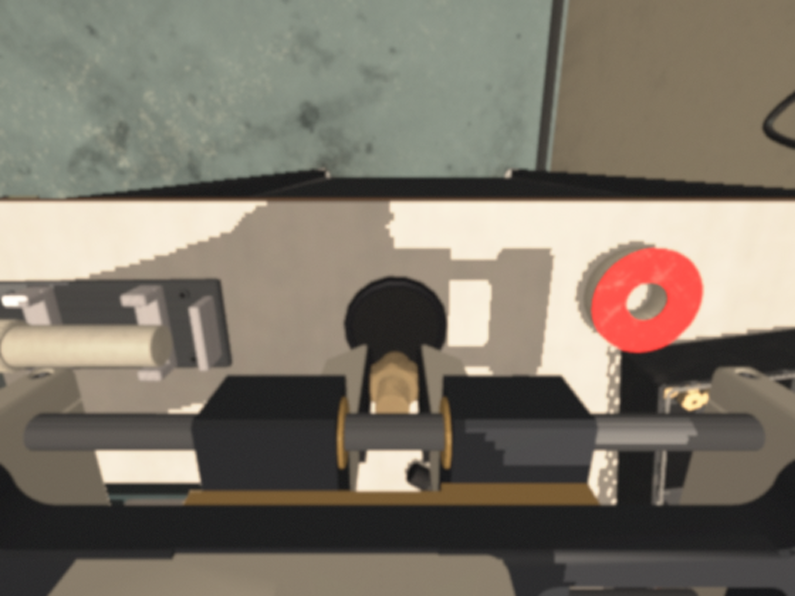

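w15: the fitting (column 394) is centred over the pad (345–447), and the fingers have clear room to open. I'll lower it, release, retreat and check.

Run:
```python
from h import *
P=(.5742,.345)
manip.servo_line([*P,.0095],vel=.06); print(manip.current_force(),manip.current_tool_pos())
effector.open_jaws(); manip.servo_line([*P,.16],vel=.2); manip.sleep(.2); shot("wrist","w16")
manip.move_pose([.3,.52,.25],down(0.9)); manip.sleep(.3); shot("top","t2"); print(manip.current_clock(),manip.current_force())
a=cv2.imread("pics/w16.png")[130:430,230:560]; b=np.load("pics/t2.npy")[140:300,95:475,::-1]
b=cv2.resize(b,(800,337),interpolation=cv2.INTER_CUBIC); a=cv2.resize(a,(275,250)); o=np.zeros((590,800,3),np.uint8); o[:250,:275]=a; o[250:587]=b; cv2.imwrite("pics/fin.png",o)
```

```text
[ 0.26628956 -0.25430091 -0.64941371] [0.57408062 0.34485934 0.00905854]
50.6083 [-0.27713678  0.88568118  0.17174256]
```

View pics/fin.png

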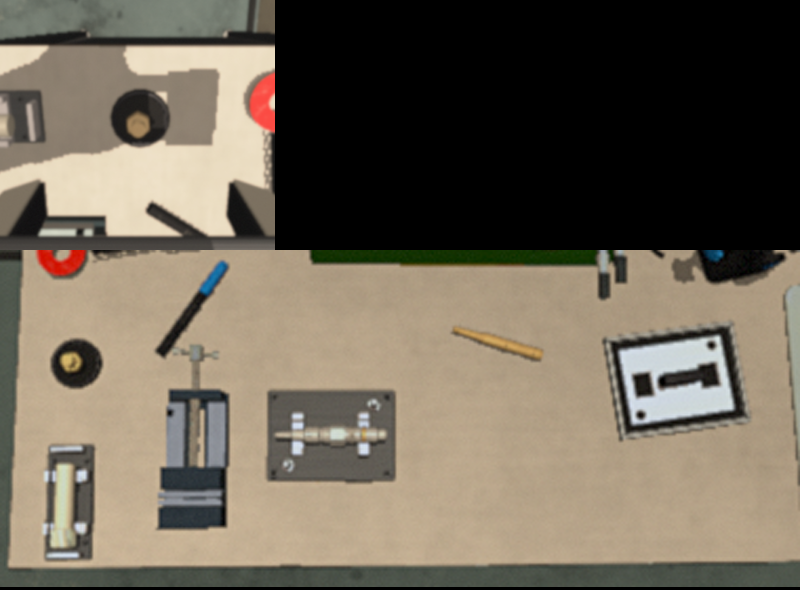

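The final picture shows the plate symmetric in the tray, the nozzle in both saddles, the tube in the cradle and the fitting upright in the pad. The marker and punch look unmoved. I'll do one numeric check and hand in.

Run:
```python
from h import *
print("fit",ray(cal("w16"),[(395.6,280)],.039,1.42).round(4),"pad",ray(cal("w16"),[(398,270.4)],.007,1.42).round(4))
t=lambda u,v:(95+u*.475,140+(v-250)*.475)
for n,a,b,z in [("marker",(224,266),(160,353),.007),("punch",(454,329),(541,354),.006)]:
    print(n,ray(cal("t2"),[t(*a),t(*b)],z)[:,:2].mean(0).round(3))
print(manip.current_clock()); manip.hand_in()
```

```text
fit [[0.5735 0.348  0.039 ]] pad [[0.5753 0.3463 0.007 ]]
marker [0.634 0.214]
punch [ 0.597 -0.127]
50.6083
the job is handed in; nothing more can be done
```

The job is done and handed in at about 51 s on the robot's clock. All four parts are in place, but no verdict came back.

- **Nest plate:** I lifted it straight up off its pins, level, and laid it in the tray parallel to the sides and centred by eye in the last top view.
- **Nozzle holder:** It sits in both fixture saddles, about 1 mm from centre.
- **Sample tube:** It lies in the short cradle between the end stops, about 1 mm from centre.
- **Brass fitting:** It stands upright on the round pad, about 2.5 mm from centre.
- **Marker and punch:** The marker reads the same position as at the start. The punch reads within 2 mm, which is measurement error.
- **Robot:** The gripper was open and well clear of everything at hand-in. All the wrist force readings I took were under 3 N.

One reading disagreed: the top camera put the cradle and pad about 4–5 mm lower in y than the wrist camera. I used the wrist values, and the pictures taken after placing bore them out.

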